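Put a tacky varnished panel away in the drying cabinet

TASK

The dark panel on the drying stand is still tacky, so do not touch it with the gripper: slide the spatula under it between the battens, lift it, carry it to the pulled-out tray of the drying cabinet and gently set it down level across the tray's two battens, without dropping it. Then lay the spatula flat on the bench again and push the tray fully shut, with the panel wholly inside the cabinet. Leave everything else on the bench as it is.

Things in the scene. Friction and masses are not known exactly. Their poses are not given: they have to be found in the camera images.
- panel: The varnished box-lid panel: a flat dark wooden board, 100 (its x) x 130 (its y) x 8 mm thick (10 over its raised field), 70 to 140 g, at first lying flat across the two battens of the stand. Origin: centre of its underside; z up.
- stand: Low fixed drying stand: base board 150 (x) x 170 (y) x 6 mm with two parallel battens along x, 140 long, 18 wide, tops 30 mm above the bench. The channel between them, under the panel, is 80 mm wide (y -40 to +40), 24 high (from 6 to 30 mm above the bench), open at both ends. Origin: centre, bench level. +x points away from the robot within about 0.3 rad.
- spatula: Spatula, 200 g, blade flat on the bench, handle upright. Steel blade 125 x 56 x 3 mm, from 15 mm behind the origin to 110 mm ahead (+x). On the origin's vertical axis a steel neck 14 x 14 from 3 to 34 mm height, then a wooden grip 24 (x) x 22 (y) from 32 to 122 mm height. Origin: underside of the blade, under the handle; z up.
- cabinet: Low fixed grey drying cabinet, 220 deep, 220 wide, 116 high, its front (towards the robot) open for the tray; a fixed tin (72 diameter, 72 tall) and a cork block at the back of its top. Origin: bench level, on the centre line, 85 mm in front of its front face; +x points into the cabinet, away from the robot within about 0.15 rad.
- tray (a joint): Pull-out tray of the cabinet: 0 = shut, its travel 0.18 m; grows as the tray comes out towards the robot (the cabinet's -x). Stays where it is left; pushing it takes about 3 N; rigid stop at 0. At first 0.145 to 0.175.
- rest (a point): Point on the tray, moving with it: midway between its two battens (along x, 150 long, 18 wide), at their tops, 72 mm above the bench; x points into the cabinet. Channel between battens: 80 wide (y -40 to +40), open-ended, floor 22 mm below this point, front board no higher, its face 91 mm to -x. Tray shut: 75 mm inside the cabinet front, roof 28 mm above.
- pull (a point): Middle of the tray's bar handle, moving with the tray: steel bar along y, 120 long, about 10 mm thick, 35 mm in front (-x) of the front board, 30 mm above the bench. x points into the cabinet: pushing it that way shuts the tray.
- corner0 (a point): Corner of the panel's underside at its -x -y side (50 mm along x, 65 mm along y from its origin).
- corner1 (a point): Corner of the panel's underside at its -x +y side (50 mm along x, 65 mm along y from its origin).
- corner2 (a point): Corner of the panel's underside at its +x +y side (50 mm along x, 65 mm along y from its origin).
- corner3 (a point): Corner of the panel's underside at its +x -y side (50 mm along x, 65 mm along y from its origin).
- wrench: steel open-ended wrench lying flat, 150 long, bystander; origin at its underside; leave it alone.
- glue: yellow glue bottle, 56 diameter, 170 tall, bystander; origin at its underside; leave it alone.
- hammer: hammer lying down, 260 long, bystander; origin at its underside; leave it alone.
- tin: metal can, 84 diameter, 100 tall, bystander; origin at its underside; leave it alone.
- brush: paint brush lying down, 200 long, bystander; origin at its underside; leave it alone.
- offcut: pale wooden block 160 x 70 x 45, bystander; origin at its underside; leave it alone.
- pot: dark steel pot, 80 diameter, 80 tall, open on top, bystander; origin at its underside; leave it alone.
Mind the look-alikes: they are no part of the job. What is meant by the panel is not blue or yellow, and is the larger of those in its own colour.

How it is judged:
By the outcome, as a careful person would: the job done as asked, in the order asked, and still so for the second after the job is handed in, with the robot touching nothing.
It also fails if it takes over 72 s, if anything falls off the work surface, if the arm or the gripper's body presses on something with over 40 N, if the wrist force passes 120 N, or if a joint passes its speed limit or range.

ROBOT

A 7-joint arm with a two-finger parallel gripper is mounted at the origin on the work surface. World frame = base frame: x ahead of the robot, y to its left, z up, the work surface at z = 0. Lengths are in m, angles in rad, forces in N, time in s.
With the tool pointing down it reaches from about 0.4 to 0.875 m from the base axis. Payload 4.4 kg.
Tool frame: the origin (TCP) lies at the very end of the fingers, on their centre line; the grasp point (between the pads) lies r.hold_point_z behind it (r.hold_point_z is the distance from the TCP to the grasp point, in m); z points along the fingers, y is the direction in which the jaws open and shut (so a half turn about z gives the same grasp; the last joint's range is limited). The gripper opens to 85 mm and grips with 20 to 120 N. Pads are 22 mm wide; open, the fingers measure 114 mm over their backs; the gripper's body (76 mm by 85 mm) begins 54 mm behind the grasp point. The pads swing forward as they close: fully open they stand 13 mm farther back than shut.
Start: joints at [1.214, 0.628, 0.038, 1.517, -0.027, 0.996, -0.02], TCP at [0.186, -0.623, 0.231] pointing down, gripper open.
Joint ranges: [-3.06, 3.06], [-0.37, 2.12], [-1.25, 1.32], [0.18, 2.47], [-1.1, 4.24], [0.23, 1.98], [-2.94, 2.94]. Speed limits (rad/s): [2.57, 2.57, 3.14, 3.14, 3.14, 3.14, 3.14].

INTERFACE

Orientations are given as a unit quaternion [w, x, y, z].
In Python, from rig import sensors, eyes, ticket, r gives the robot as it stands.
- The arm moves only by the shell command python3 -m pendant 'ROWS' [FORCE]. ROWS is JSON, a list of rows, each an object with "gripper": the finger opening in mm, from 0 to 85.4; "dp": the shift along the tool's x, y, z scaled (see below), a list of three; "turn": the turn, a rotation vector about the tool's x, y, z scaled (see below), a list of three. In form: [{"gripper": gripper, "dp": [tx, ty, tz], "turn": [ax, ay, az]}, ...]. A call has 1 to 10 rows; each row is the pose to reach, as a shift and turn from the pose commanded when the call began, along the tool's axes at that moment, turning the shorter way round; what a row does not reach only later rows make up. The controller multiplies each number of a shift by 250 mm and each number of a turn by 180 degrees. A row lasts 1/8 s, in which the tool goes at most 62.5 mm and 10.7 degrees, less where a joint would pass 70% of its speed; a pose out of reach is approached as far as the arm can. A call with a number of a shift or a turn outside -1 to 1 is refused whole. A call with a gripper value outside its range is refused whole. The fingers move at their own pace and stop on an object; FORCE is the grip in N (left out, the last holds). Time passes only in rows, so rows that repeat a pose let the fingers close. It gives the time, the measured TCP pose, the force and the opening at its end, in the units of the state.
- sensors.sense(): the state, without advancing time (a new reading comes with each control period).
- eyes.grab_frame(name): name is "side" or "top"; returns the picture (420x560x3 uint8, blue, green, red); there is no depth.
- eyes.calibration(name): a dict with "camera_matrix" (3x3 intrinsics, pixels), "k1" (the pictures are not rectified: a ray, as slopes to the right and down, at radius r is drawn at 1 + k1 r^2 times it, then the intrinsics apply), "R" (3x3) and "t" (3): a world point X has camera coordinates R X + t. Camera axes: x right, y down, z forward; pixel columns grow to the right and rows downward; lengths in m; the calibration is good to about 2 mm. A picture is of the moment at which its call begins. calibration takes no time and is no camera call.
- ticket.sign_off(): hands the job in, once; it reports no verdict.
The state is a dict: "clock": time; "joint_pos": joint angles; "qvel": joint speeds; "effort": joint torques, N m; "eef_pos": TCP position; "eef_rot": TCP orientation; "force": force on the tool from outside, world axes, zero at the start; "ft_torque": the same for the moment, N m; "finger_gap": finger opening in m.
Only numpy, scipy, OpenCV 4.12 (cv2) and the standard library are available. Lean on these libraries where they do the work, as an engineer would, in place of code of your own. Each camera call takes 0.05 s, during which the arm holds its last target. There are 200 camera calls.

## Working session

There is one attempt and no reset: what is moved stays moved. The work goes in short steps, Python scripts to look and compute and a shell command to move; the robot and the scene stay as the last step left them, time stands still between calls to the robot, and variables do not carry over. Pictures are saved under pics/ and viewed, about 8 in all and at most 12, crops included, and the job is handed in when it is done.

```bash
ls; mkdir -p pics; python3 - <<'E'
from rig import sensors, eyes, ticket, r
import cv2
print(sensors.sense()); print(r.hold_point_z)
for n in("side","top"):
    f=eyes.grab_frame(n); cv2.imwrite(f"pics/{n}0.png",f)
    print(eyes.calibration(n))
E
```

```text
pics
{'clock': 0.0, 'joint_pos': array([ 1.21423316,  0.62934847,  0.03845389,  1.5183828 , -0.02698617,
        0.99629496, -0.01996136]), 'qvel': array([-0.0027361 ,  0.00084058, -0.00050375,  0.00135075, -0.00133386,
        0.0009545 ,  0.00062028]), 'effort': array([ 1.96914862e-04, -5.63403404e+01,  1.22618515e+00, -1.93448424e+01,
        1.09800347e-02,  1.05804973e-02, -6.58331629e-06]), 'eef_pos': array([ 0.18617966, -0.62210557,  0.23038306]), 'eef_rot': array([-9.44039780e-04,  9.89447624e-01,  1.44887826e-01, -1.60613108e-04]), 'force': array([ 0.25599255,  0.02509679, -0.35762815]), 'ft_torque': array([ 0.0255724 ,  0.03932324, -0.01342519]), 'finger_gap': 0.08521347847571235}
0.0187
{'camera_matrix': array([[473.51127517,   0.        , 279.36990043],
       [  0.        , 473.51127517, 207.47393056],
       [  0.        ,   0.        ,   1.        ]]), 'k1': -0.13588879873097034, 'R': array([[ 0.85638729, -0.51612699,  0.01461979],
       [-0.3933106 , -0.6704248 , -0.62915606],
       [ 0.33452589,  0.53305114, -0.7771415 ]]), 't': array([-0.47313047,  0.24243722,  1.54079674])}
{'camera_matrix': array([[516.52113565,   0.        , 275.20549341],
       [  0.        , 516.52113565, 208.37715425],
       [  0.        ,   0.        ,   1.        ]]), 'k1': -0.14550228887948904, 'R': array([[-0.02108939, -0.99970169, -0.01231914],
       [-0.99087209,  0.02254092, -0.1329075 ],
       [ 0.13314554,  0.00940375, -0.99105188]]), 't': array([0.01749849, 0.55523703, 1.47208078])}
```

```bash
python3 - <<'E'
import cv2
for n in("side","top"):
    f=cv2.imread(f"pics/{n}0.png"); cv2.imwrite(f"pics/{n}0b.png",cv2.resize(f,(800,600),interpolation=cv2.INTER_CUBIC))
E
```

```text
(no output)
```

View pics/top0b.png

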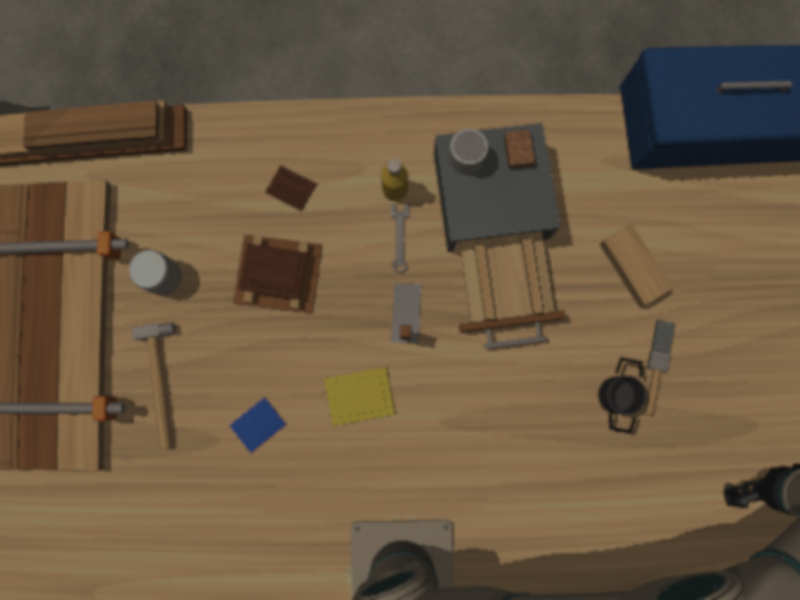

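View pics/side0b.png

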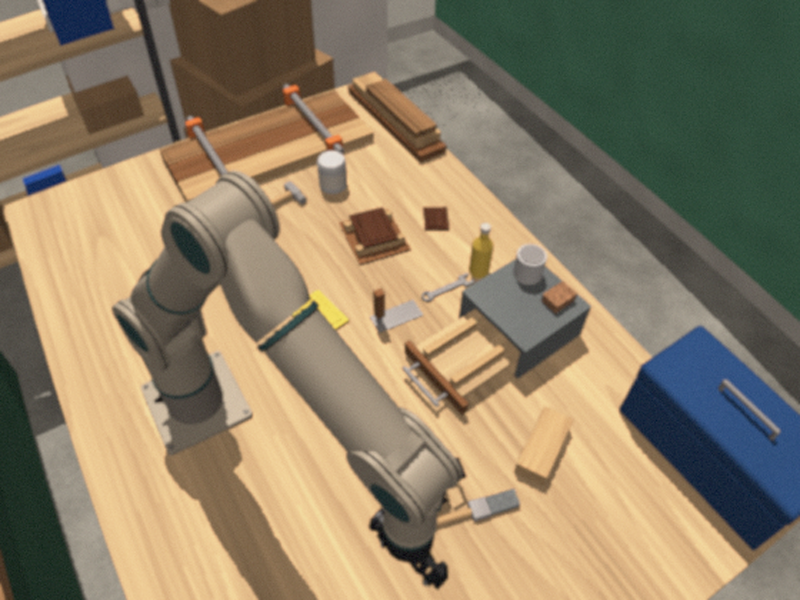

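Top view, shown at 800x600. The dark boards are the large one on the stand at (277,273) and a small loose one at (291,188). There are also a blue board at (258,425) and a yellow one at (360,396). The panel is the large dark one on the stand. The spatula's handle is at (406,331) with its blade pointing up the image. The cabinet is at (497,190) with its tray out and the bar at (516,342). Next I'll enlarge these.

```bash
python3 - <<'E'
import cv2
f=cv2.imread("pics/top0.png")
def crop(x0,y0,w,h,s,n):
    c=cv2.resize(f[y0:y0+h,x0:x0+w],None,fx=s,fy=s,interpolation=cv2.INTER_CUBIC)
    for i in range(0,w,10):
        cv2.line(c,(i*s,0),(i*s,6 if i%50 else 16),(0,255,0),1)
    for i in range(0,h,10):
        cv2.line(c,(0,i*s),(6 if i%50 else 16,i*s),(0,255,0),1)
    cv2.imwrite(n,c)
crop(155,110,150,110,5,"pics/cA.png")
crop(295,80,115,170,None or 3,"pics/cB0.png")
crop(300,80,110,170,3,"pics/cB.png")
a=cv2.imread("pics/side0.png"); f=a
crop(230,130,190,160,4,"pics/cC.png")
E
```

```text
(no output)
```

View pics/cA.png

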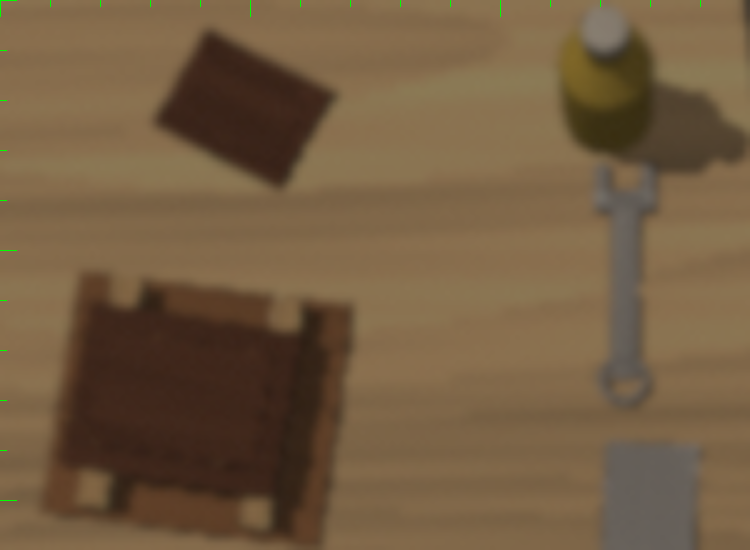

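View pics/cB.png

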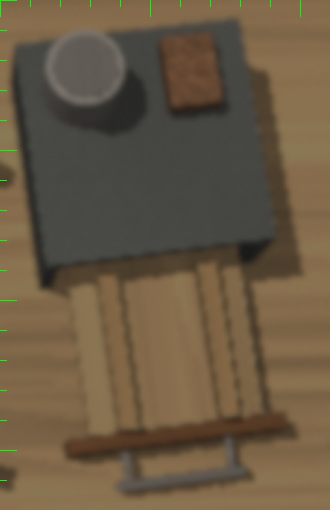

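View pics/cC.png

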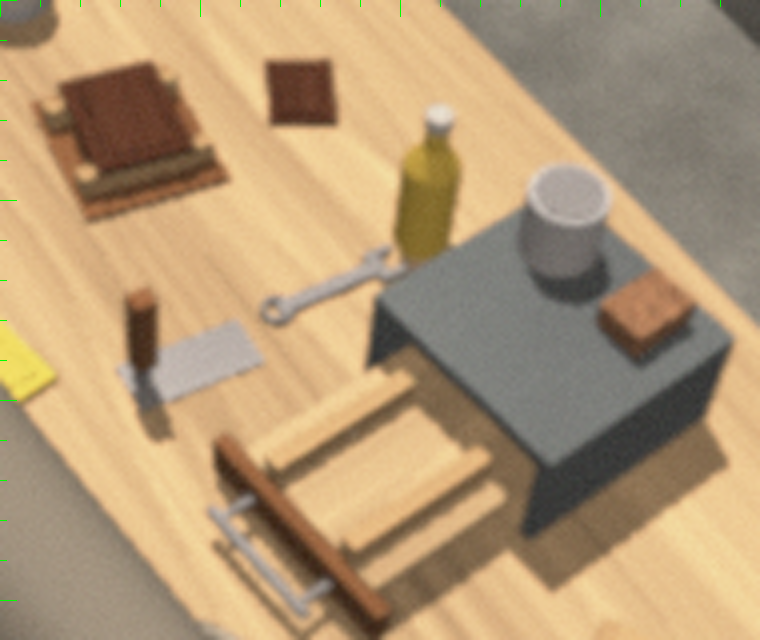

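The crops confirm it. In `cA` the panel lies across the stand's battens, with corners near (93,305), (62,463), (275,498) and (305,332); the small loose board is at (245,108). Now I'll fit the poses.

```bash
cat >h.py <<'E'
import numpy as np
from rig import sensors, eyes, ticket, r
from scipy.optimize import least_squares
from scipy.spatial.transform import Rotation as Ro
def proj(n,X):
    c=eyes.calibration(n); p=np.asarray(X)@c["R"].T+c["t"]; s=p[:,:2]/p[:,2:]
    s=s*(1+c["k1"]*(s**2).sum(1))[:,None]; K=c["camera_matrix"]
    return s*[K[0,0],K[1,1]]+K[:2,2]
OFF={'A':("top",155,110,5),'B':("top",300,80,3),'C':("side",230,130,4)}
def px(k,u,v):
    n,x,y,s=OFF[k]; return n,(x+(u+.5)/s-.5,y+(v+.5)/s-.5)
def world(p,L):
    L=np.atleast_2d(L).astype(float); c,s=np.cos(p[2]),np.sin(p[2])
    return np.c_[p[0]+c*L[:,0]-s*L[:,1],p[1]+s*L[:,0]+c*L[:,1],L[:,2]]
def fit(obs,p0,loc=lambda p,l:l):
    """obs: (crop,u,v,local)"""
    def f(p):
        o=[]
        for k,u,v,l in obs:
            n,q=px(k,u,v); o.append(proj(n,world(p,loc(p,l)))[0]-q)
        return np.concatenate(o)
    s=least_squares(f,p0,loss='soft_l1'); return s.x,f(s.x).reshape(-1,2)
E
python3 - <<'E'
from h import *
np.set_printoptions(precision=4,suppress=True)
st=[('A',82,272,(.075,.085,.006)),('A',353,305,(.075,-.085,.006)),('A',40,510,(-.075,.085,.006)),('A',322,546,(-.075,-.085,.006)),
('C',228,180,(.075,-.085,.006)),('C',90,220,(-.075,-.085,.003))]
print("stand",*fit(st,[.6,.3,0]))
a,b=.05,.065
pa=[('A',93,305,(a,b,.038)),('A',62,463,(-a,b,.038)),('A',273,498,(-a,-b,.038)),('A',303,332,(a,-b,.038)),
('C',60,85,(-a,b,.038)),('C',152,63,(a,b,.038)),('C',192,140,(a,-b,.038)),('C',105,170,(-a,-b,.038))]
print("panel",*fit(pa,[.6,.3,0]))
sp=[('A',604,442,(.11,.028,.003)),('A',700,445,(.11,-.028,.003)),('C',235,320,(.11,.028,.003)),('C',265,357,(.11,-.028,.003)),
('C',150,410,(-.015,-.028,.003)),('C',118,372,(-.015,.028,.003)),('C',141,294,(0,0,.122))]
print("spat",*fit(sp,[.5,0,0]))
def loc(p,l):
    if len(l)==3:return l
    x,y,z,t=l
    if t=='b': return (.069-p[3],y,p[4])
    return (x-p[3],y,z)
w=.11
ca=[('B',14,45,(.305,w,.116)),('B',240,20,(.305,-w,.116)),('B',275,240,(.085,-w,.116)),('B',42,275,(.085,w,.116)),
('C',380,297,(.085,w,.116)),('C',550,465,(.085,-w,.116)),('C',732,343,(.305,-w,.116)),
('B',120,488,(.034,.06,.03,'t')),('B',247,473,(.034,-.06,.03,'t')),('C',212,511,(.034,.06,.03,'t')),('C',305,610,(.034,-.06,.03,'t'))]
p,e=fit(ca,[.6,-.2,0,.16,.07],loc);print("cab",p,e)
# front board height: top corners
def g(v): # tray-frame x, half-width, z
    o=[]
    for k,u,vv,s in [('B',67,446,1),('B',285,420,-1),('C',222,440,1),('C',383,618,-1)]:
        n,q=px(k,u,vv);o.append(proj(n,world(p,(v[0]-p[3],s*v[1],v[2])))[0]-q)
    return np.concatenate(o)
s=least_squares(g,[.069,.1,.06]);print("board",s.x,s.fun)
E
```

```text
stand [ 0.618   0.2481 -0.1489] [[-0.2517 -0.4773]
 [ 0.4627 -0.433 ]
 [ 0.4524  0.3597]
 [-0.3899  0.2946]
 [ 0.4485 -0.7834]
 [-1.1315  0.408 ]]
panel [ 0.6186  0.2522 -0.1767] [[-0.2857 -1.1468]
 [-0.2196  0.095 ]
 [ 0.628  -0.2081]
 [ 0.4354 -0.1351]
 [-1.1771 -0.6402]
 [-0.5572 -1.1332]
 [ 0.9512  1.4399]
 [-1.806   0.4686]]
spat [ 0.482  -0.0215 -0.0246] [[ 0.2115 -0.413 ]
 [-0.3013 -0.9813]
 [-0.1444 -0.8077]
 [ 0.1903  0.516 ]
 [-1.4718  0.9079]
 [-0.9515 -0.6551]
 [ 0.4209  1.5414]]
cab [ 0.5799 -0.2282  0.1072  0.1546  0.07  ] [[ 0.0813  0.358 ]
 [-0.1025 -0.1976]
 [ 0.9315 -0.0763]
 [ 1.5759 -2.0382]
 [-2.9154 -0.4116]
 [-0.8324  0.3961]
 [ 0.1915 -1.4351]
 [ 0.3798 -0.4519]
 [-1.5492 -0.8537]
 [-0.4071  0.2498]
 [-0.9299  0.7027]]
board [0.0787 0.107  0.041 ] [ 0.2624  0.1287 -0.0703 -0.7617 -0.7964  0.2246 -0.0145 -0.1068]
```

```bash
cat >>h.py <<'E'
import cv2
def unproj(n,q,z):
    c=eyes.calibration(n); s=cv2.undistortPoints(np.array([[q]],float),c["camera_matrix"],np.array([c["k1"],0,0,0]))[0,0]
    C=-c["R"].T@c["t"]; d=c["R"].T@np.r_[s,1]; return C+d*(z-C[2])/d[2]
E
python3 - <<'E'
from h import *
np.set_printoptions(precision=4,suppress=True)
def line(name,k,a,b,z):
    A,B=[unproj(*px(k,*q),z) for q in (a,b)]; d=B-A
    print(name,A[:2],B[:2],"len",np.hypot(*d[:2]),"ang",np.arctan2(d[1],d[0]),"perp",np.arctan2(-d[0],d[1]))
line("L batten out",'B',(118,432),(97,277),.072)
line("L batten in",'B',(140,428),(118,274),.072)
line("R batten in",'B',(222,420),(197,264),.072)
line("R batten out",'B',(243,416),(218,261),.072)
line("bar",'B',(247,473),(120,488),.032)
line("board",'B',(285,420),(67,446),.045)
line("roof front",'B',(275,240),(42,268),.116)
line("roof left",'B',(42,268),(14,45),.116)
line("roof right",'B',(275,240),(240,20),.116)
line("C L batten",'C',(278,470),(415,380),.072)
line("C R batten in",'C',(340,545),(473,449),.072)
line("C bar",'C',(305,610),(212,510),.032)
line("stand bat L",'A',(80,490),(110,290),.03)
line("stand bat Lo",'A',(78,506),(110,290),.03)
line("stand bat R(inner/right edge pale)",'A',(241,512),(272,315),.03)
line("stand bat R",'A',(272,512),(303,315),.03)
line("spat right",'A',(695,549),(700,445),.003)
line("spat left",'A',(602,549),(604,442),.003)
E
```

```text
L batten out [ 0.5028 -0.1755] [ 0.6529 -0.161 ] len 0.15082214035456465 ang 0.09637418800874396 perp -1.4744221387861527
L batten in [ 0.5061 -0.1966] [ 0.6554 -0.1814] len 0.15008963441141024 ang 0.10165546265371508 perp -1.4691408641411816
R batten in [ 0.5119 -0.2753] [ 0.6637 -0.2583] len 0.15275301444135617 ang 0.11166090914923114 perp -1.4591354176456655
R batten out [ 0.5153 -0.2956] [ 0.6663 -0.2788] len 0.1519432684103546 ang 0.11080523269725541 perp -1.4599910940976413
bar [ 0.4637 -0.3049] [ 0.4522 -0.1801] len 0.12529485566667728 ang 1.6626850983415526 perp 0.09188877154665592
board [ 0.5133 -0.342 ] [ 0.4931 -0.1288] len 0.21408279319681786 ang 1.6653760608131023 perp 0.09457973401820567
roof front [ 0.676  -0.3258] [ 0.6536 -0.1054] len 0.22158627242968917 ang 1.6721749346264936 perp 0.10137860783159688
roof left [ 0.6536 -0.1054] [ 0.8725 -0.086 ] len 0.21974024152426175 ang 0.08818657523648424 perp -1.4826097515584125
roof right [ 0.676  -0.3258] [ 0.8943 -0.3052] len 0.21927210859398635 ang 0.09410414939111181 perp -1.476692177403785
C L batten [ 0.5077 -0.1976] [ 0
[... 347 characters left out ...]
 [0.6863 0.2979] len 0.12170105719644193 ang -0.14175496354918488 perp -1.7125512903440816
stand bat Lo [0.5563 0.3163] [0.6863 0.2979] len 0.13130104360816638 ang -0.14012435322445851 perp -1.710920680019355
stand bat R(inner/right edge pale) [0.5505 0.219 ] [0.6684 0.2002] len 0.11933839815773589 ang -0.1575361397645768 perp -1.7283324665594735
stand bat R [0.5501 0.2006] [0.6679 0.1817] len 0.11929258672422682 ang -0.1590636798943715 perp -1.7298600066892682
spat right [ 0.5257 -0.0484] [ 0.5883 -0.0531] len 0.06277028921744437 ang -0.07355629592392014 perp -1.6443526227188168
spat left [0.527 0.007] [0.5914 0.0044] len 0.06453383941408387 ang -0.03961829131035085 perp -1.6104146181052474
```

```bash
cat >>h.py <<'E'
SP=np.array([.4815,-.0215,-.045]); ST=np.array([.618,.249,-.15]); PA=np.array([.6186,.251,-.16]); RE=np.array([.584,-.229,.107])
def to(x,y,z,yaw,tag=""):
    """tool y along world yaw, z down -> dp, turn (units)"""
    s=sensors.sense(); w=s["eef_rot"]; R0=Ro.from_quat([*w[1:],w[0]])
    ty=np.array([np.cos(yaw),np.sin(yaw),0]); tz=np.array([0,0,-1.]); R1=Ro.from_matrix(np.c_[np.cross(ty,tz),ty,tz])
    dp=R0.inv().apply(np.array([x,y,z])-s["eef_pos"])/.25; t=(R0.inv()*R1).as_rotvec()/np.pi
    print(tag,"dp",dp.round(4),"turn",t.round(4))
def st():
    s=sensors.sense(); w=s["eef_rot"]; M=Ro.from_quat([*w[1:],w[0]]).as_matrix()
    print("t",s["clock"].round(2) if hasattr(s["clock"],'round') else s["clock"],"pos",s["eef_pos"].round(4),"yawY",np.arctan2(M[1,1],M[0,1]).round(4),"z",M[:,2].round(4),"F",s["force"].round(2),"T",s["ft_torque"].round(2),"gap",round(s["finger_gap"],4),"q",s["joint_pos"].round(2))
E
python3 - <<'E'
from h import *
st(); to(.3,-.33,.23,-.6,"mid"); to(.4815,-.0215,.23,-.045,"above")
E
```

```text
t 0.1 pos [ 0.1862 -0.6222  0.2305] yawY -1.28 z [-5.0e-04  1.6e-03 -1.0e+00] F [ 0.39  0.49 -0.41] T [0.04 0.   0.01] gap 0.0852 q [ 1.21  0.63  0.04  1.52 -0.03  1.   -0.02]
mid dp [ 0.7711 -0.9892  0.0037] turn [-5.000e-04 -2.000e-04 -2.165e-01]
above dp [ 1.8204 -1.9633  0.0053] turn [-5.000e-04 -3.000e-04 -3.931e-01]
```

```bash
R='{"gripper":85,"dp":[0.77,-0.99,0],"turn":[0,0,-0.2165]}'; python3 -m pendant '[{"gripper":85,"dp":[0.77,-0.99,0],"turn":[0,0,-0.2165]},{"gripper":85,"dp":[0.77,-0.99,0],"turn":[0,0,-0.2165]},{"gripper":85,"dp":[0.77,-0.99,0],"turn":[0,0,-0.2165]},{"gripper":85,"dp":[0.77,-0.99,0],"turn":[0,0,-0.2165]},{"gripper":85,"dp":[0.77,-0.99,0],"turn":[0,0,-0.2165]},{"gripper":85,"dp":[0.77,-0.99,0],"turn":[0,0,-0.2165]},{"gripper":85,"dp":[0.77,-0.99,0],"turn":[0,0,-0.2165]}]' 60; python3 - <<'E'
from h import *
st(); to(.4815,-.0215,.22,-.045,"above")
E
```

```text
clock: 0.98
eef_pos: [0.2998, -0.3308, 0.2314]
eef_rot: [0.0, 0.884, 0.467, -0.0]
force: [0.5, 0.0, -0.1]
finger_gap: 0.0849
t 0.975 pos [ 0.2998 -0.3308  0.2314] yawY -0.5995 z [-0.e+00 -6.e-04 -1.e+00] F [ 0.46  0.02 -0.08] T [-0.05  0.07  0.03] gap 0.0849 q [ 0.91  0.35 -0.18  2.05  0.09  0.75  0.07]
above dp [ 1.4315 -0.0981  0.0448] turn [ 1.000e-04  2.000e-04 -1.765e-01]
```

```bash
python3 -m pendant '[{"gripper":85,"dp":[1,-0.07,0.03],"turn":[0,0,-0.1765]},{"gripper":85,"dp":[1,-0.07,0.03],"turn":[0,0,-0.1765]},{"gripper":85,"dp":[1,-0.07,0.03],"turn":[0,0,-0.1765]},{"gripper":85,"dp":[1,-0.07,0.03],"turn":[0,0,-0.1765]},{"gripper":85,"dp":[1,-0.07,0.03],"turn":[0,0,-0.1765]}]'; python3 - <<'E'
from h import *
st(); to(.4815,-.0215,.20,-.045,"above");to(.4815,-.0215,.066,-.045,"grasp")
E
```

```text
clock: 1.6
eef_pos: [0.4295, -0.1109, 0.2238]
eef_rot: [0.0, 0.721, 0.693, 0.002]
force: [-1.0, -1.6, -0.3]
finger_gap: 0.0849
t 1.6 pos [ 0.4295 -0.1109  0.2238] yawY -0.0388 z [ 0.0025  0.002  -1.    ] F [-1.   -1.56 -0.31] T [-0.05  0.01  0.01] gap 0.0849 q [ 0.47  0.37 -0.38  2.07  0.19  0.74 -0.06]
above dp [0.365  0.1937 0.0965] turn [ 0.0008 -0.0007  0.002 ]
grasp dp [0.3639 0.1924 0.6325] turn [ 0.0008 -0.0007  0.002 ]
```

```bash
python3 -m pendant '[{"gripper":85,"dp":[0.364,0.193,0.0965],"turn":[0,0,0]},{"gripper":85,"dp":[0.364,0.193,0.0965],"turn":[0,0,0]},{"gripper":85,"dp":[0.364,0.193,0.0965],"turn":[0,0,0]},{"gripper":85,"dp":[0.364,0.193,0.3],"turn":[0,0,0]},{"gripper":85,"dp":[0.364,0.193,0.45],"turn":[0,0,0]},{"gripper":85,"dp":[0.364,0.193,0.55],"turn":[0,0,0]},{"gripper":85,"dp":[0.364,0.193,0.632],"turn":[0,0,0]},{"gripper":85,"dp":[0.364,0.193,0.632],"turn":[0,0,0]}]'; python3 - <<'E'
from h import *
st(); to(.4815,-.0215,.066,-.045,"grasp")
f=[eyes.grab_frame(n) for n in("side","top")]
a=cv2.resize(f[0][190:255,225:305],(400,325)); b=cv2.resize(f[1][180:245,255:335],(400,325)); cv2.imwrite("pics/g1.png",np.hstack([a,b]))
E
```

```text
clock: 2.6
eef_pos: [0.4775, -0.0284, 0.0646]
eef_rot: [-0.001, 0.724, 0.69, -0.002]
force: [-0.6, 0.2, 0.5]
finger_gap: 0.0848
t 2.6 pos [ 0.4775 -0.0284  0.0646] yawY -0.0491 z [-0.0037 -0.0017 -1.    ] F [-0.58  0.16  0.47] T [ 0.04 -0.02  0.03] gap 0.0848 q [ 0.15  0.68 -0.22  2.12  0.38  0.39 -0.43]
grasp dp [ 0.0284  0.0147 -0.0056] turn [-0.0011  0.0006 -0.0013]
```

View pics/g1.png

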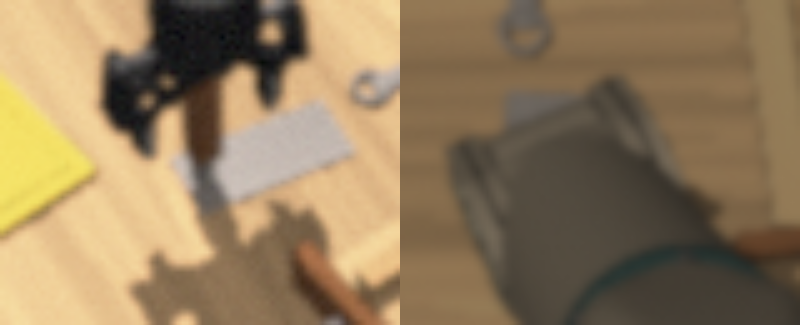

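The side view shows the grip at (205,110), between the open fingers. I'll correct the offset by a few mm and close.

```bash
python3 -m pendant '[{"gripper":85,"dp":[0.028,0.014,-0.006],"turn":[0,0,0]},{"gripper":85,"dp":[0.028,0.014,-0.006],"turn":[0,0,0]},{"gripper":40,"dp":[0.028,0.014,-0.006],"turn":[0,0,0]},{"gripper":25,"dp":[0.028,0.014,-0.006],"turn":[0,0,0]},{"gripper":10,"dp":[0.028,0.014,-0.006],"turn":[0,0,0]},{"gripper":10,"dp":[0.028,0.014,-0.006],"turn":[0,0,0]},{"gripper":10,"dp":[0.028,0.014,-0.006],"turn":[0,0,0]},{"gripper":10,"dp":[0.028,0.014,-0.006],"turn":[0,0,0]}]' 100; python3 -c "
from h import *
st()"
```

```text
clock: 3.7
eef_pos: [0.4826, -0.0188, 0.0675]
eef_rot: [0.0, 0.723, 0.691, -0.0]
force: [-1.6, -0.3, 5.9]
finger_gap: 0.0228
t 3.7 pos [ 0.4826 -0.0188  0.0675] yawY -0.0456 z [-1.e-04 -3.e-04 -1.e+00] F [-1.61 -0.26  5.92] T [-0.05  0.38 -0.05] gap 0.0228 q [ 0.14  0.68 -0.23  2.11  0.38  0.4  -0.44]
```

```bash
python3 -c "
from h import *
to(.4826,-.0188,.1375,-.0456,'up');to(.413,.28,.1375,-.155,'pre')"
```

```text
up dp [-1.000e-04  1.000e-04 -2.798e-01] turn [-0.      0.0001  0.    ]
pre dp [ 1.1812 -0.3325 -0.2801] turn [-0.      0.0001  0.0348]
```

```bash
python3 -m pendant '[{"gripper":10,"dp":[0,0,-0.1],"turn":[0,0,0]},{"gripper":10,"dp":[0,0,-0.2],"turn":[0,0,0]},{"gripper":10,"dp":[0,0,-0.28],"turn":[0,0,0]},{"gripper":10,"dp":[0.2,-0.06,-0.28],"turn":[0,0,0.01]},{"gripper":10,"dp":[0.4,-0.12,-0.28],"turn":[0,0,0.02]},{"gripper":10,"dp":[0.6,-0.18,-0.28],"turn":[0,0,0.03]},{"gripper":10,"dp":[0.8,-0.25,-0.28],"turn":[0,0,0.035]},{"gripper":10,"dp":[0.95,-0.3,-0.28],"turn":[0,0,0.035]},{"gripper":10,"dp":[1,-0.33,-0.28],"turn":[0,0,0.035]},{"gripper":10,"dp":[1,-0.33,-0.28],"turn":[0,0,0.035]}]'; python3 - <<'E'
from h import *
st();to(.413,.28,.1375,-.155,'pre')
f=[eyes.grab_frame(n) for n in("side","top")]
cv2.imwrite("pics/g2s.png",f[0]);cv2.imwrite("pics/g2t.png",f[1])
p=proj("side",[sensors.sense()["eef_pos"]])[0].astype(int);q=proj("top",[sensors.sense()["eef_pos"]])[0].astype(int);print(p,q)
a=cv2.resize(f[0][p[1]-60:p[1]+40,p[0]-50:p[0]+50],(400,400),interpolation=2); b=cv2.resize(f[1][q[1]-75:q[1]+25,q[0]-50:q[0]+50],(400,400),interpolation=2); cv2.imwrite("pics/g2.png",np.hstack([a,b]))
E
```

```text
clock: 4.95
eef_pos: [0.4109, 0.2349, 0.137]
eef_rot: [-0.0, 0.759, 0.651, -0.001]
force: [0.6, -0.4, -1.1]
finger_gap: 0.0228
t 4.95 pos [0.4109 0.2349 0.137 ] yawY -0.1535 z [-9.e-04 -8.e-04 -1.e+00] F [ 0.64 -0.43 -1.1 ] T [-0.09  0.02  0.  ] gap 0.0228 q [-0.41  0.54 -0.24  2.09  0.24  0.54 -0.97]
pre dp [ 0.1796 -0.0192 -0.0022] turn [-0.0003  0.0003  0.0005]
[213 162] [191 257]
```

View pics/g2.png

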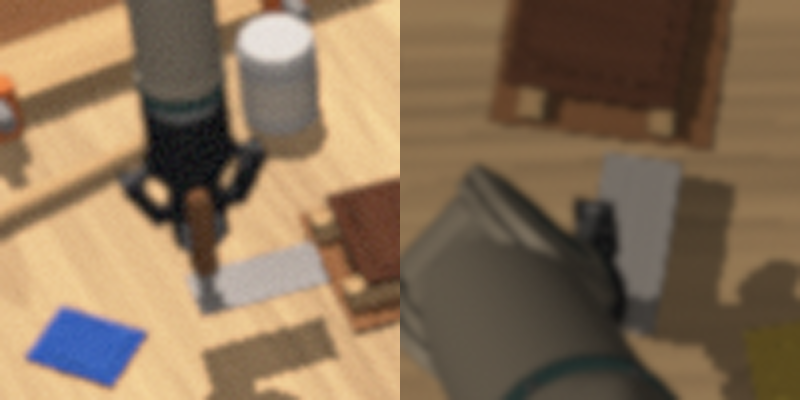

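```bash
python3 - <<'E'
from h import *
np.set_printoptions(precision=4,suppress=True)
T=lambda u,v:("top",(141+u/4,182+v/4)); S=lambda u,v:("side",(163+u/4,102+v/4))
o=[(T(204,152),(.11,.028)),(T(281,158),(.11,-.028)),(T(260,330),(-.015,-.028)),(S(312,242),(.11,.028)),(S(327,280),(.11,-.028)),(S(202,314),(-.015,-.028))]
tcp=np.array([.4109,.2349,.137])
def f(p):
    Rm=Ro.from_euler('zyx',[p[3],p[4],p[5]])
    return np.concatenate([proj(n,[p[:3]+Rm.apply([x,y,.003])])[0]-q for (n,q),(x,y) in o]+[p[4:6]*20])
s=least_squares(f,[.41,.235,.07,-.155,0,0]);print("rel",s.x[:3]-tcp,"yaw,pitch,roll",s.x[3:],"\n",s.fun.reshape(-1,2))
E
```

```text
rel [ 0.001  -0.0046 -0.0658] yaw,pitch,roll [-0.1307  0.0302 -0.0089] 
 [[ 0.119  -0.6413]
 [ 0.0971 -0.0478]
 [-0.2642  0.5321]
 [-0.8134 -0.3231]
 [ 0.7078 -0.0382]
 [-0.0413  0.5152]
 [ 0.6046 -0.1772]]
```

```bash
cat >>h.py <<'E'
def spto(x,y,z,F,yawoff=-.005,tag=""):
    """spatula origin at local (x,y) of frame F, underside z"""
    w=world(F,(x,y,0))[0]; to(w[0],w[1]+.0035,z+.0665,F[2]+yawoff,tag)
E
python3 -c "
from h import *
spto(-.205,.001,.07,ST,tag='pre');spto(-.205,.001,.015,ST,tag='low');spto(-.059,.001,.015,ST,tag='in')"
```

```text
pre dp [ 0.2044 -0.0181  0.0018] turn [-0.0001  0.0006 -0.0007]
low dp [ 0.2047 -0.018   0.2218] turn [-0.0001  0.0006 -0.0007]
in dp [0.209  0.566  0.2217] turn [-0.0001  0.0006 -0.0007]
```

```bash
python3 -m pendant '[{"gripper":10,"dp":[0.1,-0.01,0],"turn":[0,0,0]},{"gripper":10,"dp":[0.204,-0.018,0],"turn":[0,0,0]},{"gripper":10,"dp":[0.204,-0.018,0.1],"turn":[0,0,0]},{"gripper":10,"dp":[0.204,-0.018,0.18],"turn":[0,0,0]},{"gripper":10,"dp":[0.204,-0.018,0.222],"turn":[0,0,0]},{"gripper":10,"dp":[0.204,-0.018,0.222],"turn":[0,0,0]},{"gripper":10,"dp":[0.204,-0.018,0.222],"turn":[0,0,0]}]'; python3 - <<'E'
from h import *
st();spto(-.205,.001,.015,ST,tag='low');spto(-.059,.001,.015,ST,tag='in')
f=[eyes.grab_frame(n) for n in("side","top")]
cv2.imwrite("pics/g3s.png",f[0]);cv2.imwrite("pics/g3t.png",f[1])
a=cv2.resize(f[0][130:230,200:300],(400,400),interpolation=2); b=cv2.resize(f[1][160:260,145:245],(400,400),interpolation=2); cv2.imwrite("pics/g3.png",np.hstack([a,b]))
E
```

```text
clock: 5.92
eef_pos: [0.4157, 0.2858, 0.0824]
eef_rot: [0.0, 0.76, 0.65, 0.001]
force: [-0.2, 0.4, -1.4]
finger_gap: 0.023
t 5.925 pos [0.4157 0.2858 0.0824] yawY -0.1562 z [ 1.e-03  6.e-04 -1.e+00] F [-0.19  0.43 -1.44] T [ 0.06  0.06 -0.03] gap 0.023 q [-0.53  0.66 -0.19  2.04  0.27  0.46 -1.08]
low dp [-0.0069 -0.0001  0.0036] turn [ 0.0003 -0.0002 -0.0004]
in dp [-0.0033  0.5839  0.0041] turn [ 0.0003 -0.0002 -0.0004]
```

View pics/g3.png

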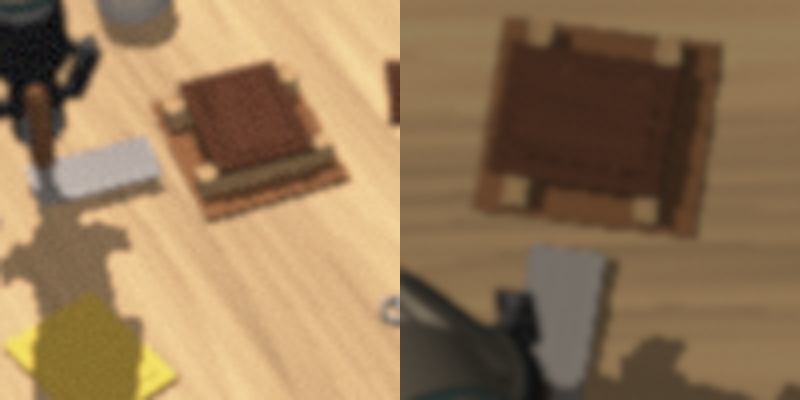

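The blade tip centre is at (568,250). The channel centre extrapolates to about 4 mm nearer -y, so I'll bias that way and slide in.

```bash
python3 -m pendant '[{"gripper":10,"dp":[-0.012,0.04,0.004],"turn":[0,0,0]},{"gripper":10,"dp":[-0.012,0.11,0.004],"turn":[0,0,0]},{"gripper":10,"dp":[-0.012,0.19,0.004],"turn":[0,0,0]},{"gripper":10,"dp":[-0.012,0.27,0.004],"turn":[0,0,0]},{"gripper":10,"dp":[-0.012,0.35,0.004],"turn":[0,0,0]},{"gripper":10,"dp":[-0.012,0.43,0.004],"turn":[0,0,0]},{"gripper":10,"dp":[-0.012,0.5,0.004],"turn":[0,0,0]},{"gripper":10,"dp":[-0.012,0.55,0.004],"turn":[0,0,0]},{"gripper":10,"dp":[-0.012,0.57,0.004],"turn":[0,0,0]},{"gripper":10,"dp":[-0.012,0.57,0.004],"turn":[0,0,0]}]'; python3 - <<'E'
from h import *
st();spto(-.059,.001,.015,ST,tag='in')
f=[eyes.grab_frame(n) for n in("side","top")]
a=cv2.resize(f[0][130:210,220:300],(400,400),interpolation=2); b=cv2.resize(f[1][150:230,155:235],(400,400),interpolation=2); cv2.imwrite("pics/g4.png",np.hstack([a,b]))
E
```

```text
clock: 7.28
eef_pos: [0.5554, 0.2608, 0.0807]
eef_rot: [-0.0, 0.76, 0.65, -0.0]
force: [0.2, -0.7, -2.7]
finger_gap: 0.023
t 7.275 pos [0.5554 0.2608 0.0807] yawY -0.1556 z [-3.e-04 -1.e-04 -1.e+00] F [ 0.19 -0.68 -2.68] T [ 0.06  0.09 -0.03] gap 0.023 q [-0.34  0.78 -0.23  1.74  0.27  0.66 -0.88]
in dp [ 0.0088  0.0165 -0.0031] turn [-0.0001  0.     -0.0002]
```

View pics/g4.png

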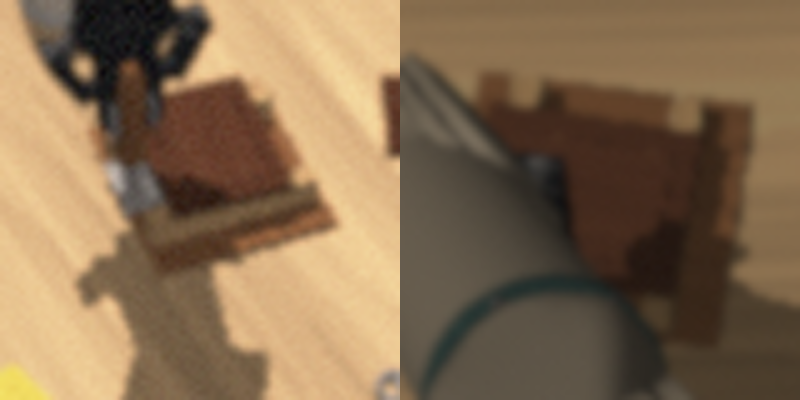

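```bash
python3 -m pendant '[{"gripper":10,"dp":[0,0.01,0],"turn":[0,0,0]},{"gripper":10,"dp":[0,0.01,-0.02],"turn":[0,0,0]},{"gripper":10,"dp":[0,0.01,-0.035],"turn":[0,0,0]},{"gripper":10,"dp":[0,0.01,-0.045],"turn":[0,0,0]},{"gripper":10,"dp":[0,0.01,-0.055],"turn":[0,0,0]},{"gripper":10,"dp":[0,0.01,-0.065],"turn":[0,0,0]},{"gripper":10,"dp":[0,0.01,-0.08],"turn":[0,0,0]},{"gripper":10,"dp":[0,0.01,-0.1],"turn":[0,0,0]},{"gripper":10,"dp":[0,0.01,-0.12],"turn":[0,0,0]},{"gripper":10,"dp":[0,0.01,-0.12],"turn":[0,0,0]}]' 115; python3 - <<'E'
from h import *
st()
f=[eyes.grab_frame(n) for n in("side","top")]
cv2.imwrite("pics/g5s.png",f[0]);cv2.imwrite("pics/g5t.png",f[1])
a=cv2.resize(f[0][120:200,220:300],(400,400),interpolation=2); b=cv2.resize(f[1][140:220,155:235],(400,400),interpolation=2); cv2.imwrite("pics/g5.png",np.hstack([a,b]))
E
```

```text
clock: 8.62
eef_pos: [0.5582, 0.2607, 0.1115]
eef_rot: [0.0, 0.76, 0.65, 0.001]
force: [-0.1, 0.9, -2.0]
finger_gap: 0.0229
t 8.625 pos [0.5582 0.2607 0.1115] yawY -0.1553 z [ 1.1e-03  5.0e-04 -1.0e+00] F [-0.08  0.87 -1.95] T [ 0.07  0.07 -0.04] gap 0.0229 q [-0.33  0.73 -0.25  1.72  0.25  0.72 -0.86]
```

View pics/g5.png

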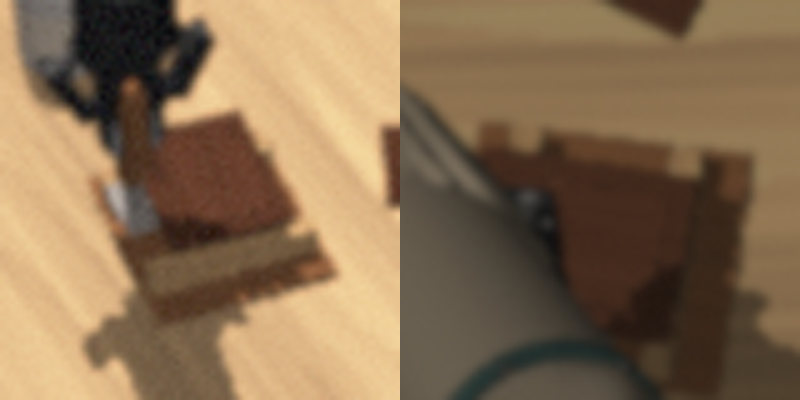

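```bash
python3 - <<'E'
from h import *
np.set_printoptions(precision=4,suppress=True)
T=lambda u,v:("top",(155+u/5-.4,140+v/5-.4)); S=lambda u,v:("side",(220+u/5-.4,120+v/5-.4))
a,b=.05,.065
o=[(T(297,180),(a,-b)),(T(271,340),(-a,-b)),(T(82,152),(a,b)),(S(240,112),(a,b)),(S(299,216),(a,-b)),(S(165,249),(-a,-b))]
for reg in (20,200):
    def f(p):
        Rm=Ro.from_euler('zyx',[p[3],p[4],p[5]])
        return np.concatenate([proj(n,[p[:3]+Rm.apply([x,y,.008])])[0]-q for (n,q),(x,y) in o]+[p[4:6]*reg])
    s=least_squares(f,[.618,.25,.05,-.155,0,0]);print("panel",s.x,"\n",s.fun.round(1))
tcp=sensors.sense()["eef_pos"]; y=-.155; d=s.x[:2]-tcp[:2]; print("rel in spatula frame",d@[np.cos(y),np.sin(y)],d@[-np.sin(y),np.cos(y)])
E
```

```text
panel [ 0.6177  0.2539  0.0438 -0.1678  0.0168 -0.0205] 
 [ 0.2 -0.6 -0.2  0.8  0.3 -0.9 -1.1 -0.1 -1.1  0.3  1.1  0.1  0.3 -0.4]
panel [ 0.6178  0.2541  0.0439 -0.1683  0.0004 -0.0005] 
 [ 0.3 -0.6 -0.1  0.9  0.1 -1.1 -1.1 -0.5 -1.1  0.4  1.1  0.5  0.1 -0.1]
rel in spatula frame 0.06023678076379206 0.00295974992000627
```

```bash
python3 -c "
from h import *
print(unproj('top',(395/800*560,195/600*420),.0), unproj('top',(395/800*560,165/600*420),.17))
st();p=sensors.sense()['eef_pos'];to(p[0],p[1],.178,-.155,'up');to(.48,.06,.178,-.05,'W1')"
```

```text
[ 0.78227367 -0.0029616   0.        ] [ 0.79440847 -0.00489974  0.17      ]
t 8.725 pos [0.5578 0.2605 0.1109] yawY -0.1554 z [ 1.e-04  0.e+00 -1.e+00] F [-0.67 -0.26 -3.18] T [-0.03  0.08  0.04] gap 0.0228 q [-0.33  0.74 -0.25  1.72  0.25  0.72 -0.86]
up dp [ 0.      0.     -0.2684] turn [ 0.     -0.     -0.0001]
W1 dp [-0.8406 -0.1835 -0.2684] turn [ 0.     -0.     -0.0335]
```

```bash
python3 -m pendant '[{"gripper":10,"dp":[0,0,-0.05],"turn":[0,0,0]},{"gripper":10,"dp":[0,0,-0.12],"turn":[0,0,0]},{"gripper":10,"dp":[0,0,-0.2],"turn":[0,0,0]},{"gripper":10,"dp":[-0.02,-0.005,-0.25],"turn":[0,0,-0.001]},{"gripper":10,"dp":[-0.07,-0.016,-0.268],"turn":[0,0,-0.003]},{"gripper":10,"dp":[-0.14,-0.032,-0.268],"turn":[0,0,-0.006]},{"gripper":10,"dp":[-0.23,-0.052,-0.268],"turn":[0,0,-0.01]},{"gripper":10,"dp":[-0.33,-0.074,-0.268],"turn":[0,0,-0.014]},{"gripper":10,"dp":[-0.43,-0.096,-0.268],"turn":[0,0,-0.018]},{"gripper":10,"dp":[-0.53,-0.117,-0.268],"turn":[0,0,-0.022]}]' && python3 -m pendant '[{"gripper":10,"dp":[-0.1,-0.02,0],"turn":[0,0,-0.004]},{"gripper":10,"dp":[-0.2,-0.04,0],"turn":[0,0,-0.008]},{"gripper":10,"dp":[-0.28,-0.055,0],"turn":[0,0,-0.011]},{"gripper":10,"dp":[-0.34,-0.065,0],"turn":[0,0,-0.014]}]'; python3 -c "
from h import *
st();w=world(RE,(-.06,.002,0))[0];print(w);to(w[0]-.02,w[1],.178,.117,'W2');to(w[0],w[1],.178,.117,'W3')"
```

```text
clock: 9.98
eef_pos: [0.5069, 0.1316, 0.1771]
eef_rot: [-0.0, 0.737, 0.676, -0.001]
force: [-0.2, 0.2, -3.6]
finger_gap: 0.0229
clock: 10.48
eef_pos: [0.4834, 0.0486, 0.1774]
eef_rot: [-0.0, 0.722, 0.692, -0.001]
force: [-0.1, 0.4, -3.0]
finger_gap: 0.0226
t 10.475 pos [0.4834 0.0486 0.1774] yawY -0.0433 z [-0.0018 -0.001  -1.    ] F [-0.09  0.36 -2.98] T [ 0.02  0.1  -0.02] gap 0.0226 q [ 0.07  0.49 -0.33  2.02  0.25  0.67 -0.46]
[ 0.52412955 -0.23341919  0.        ]
W2 dp [-1.1235  0.1315 -0.0015] turn [-0.0006  0.0003 -0.051 ]
W3 dp [-1.12    0.2114 -0.0017] turn [-0.0006  0.0003 -0.051 ]
```

```bash
python3 -m pendant '[{"gripper":10,"dp":[-0.06,0.007,0],"turn":[0,0,-0.003]},{"gripper":10,"dp":[-0.14,0.016,0],"turn":[0,0,-0.007]},{"gripper":10,"dp":[-0.24,0.028,0],"turn":[0,0,-0.012]},{"gripper":10,"dp":[-0.35,0.041,0],"turn":[0,0,-0.017]},{"gripper":10,"dp":[-0.46,0.054,0],"turn":[0,0,-0.022]},{"gripper":10,"dp":[-0.57,0.067,0],"turn":[0,0,-0.027]},{"gripper":10,"dp":[-0.67,0.08,0],"turn":[0,0,-0.032]},{"gripper":10,"dp":[-0.77,0.09,0],"turn":[0,0,-0.037]},{"gripper":10,"dp":[-0.86,0.1,0],"turn":[0,0,-0.042]},{"gripper":10,"dp":[-0.93,0.11,0],"turn":[0,0,-0.046]}]' ; python3 -c "
from h import *
st();w=world(RE,(-.06,.002,0))[0];to(w[0]-.02,w[1],.178,.117,'W2');to(w[0],w[1],.178,.117,'W3')"
```

```text
clock: 11.72
eef_pos: [0.5016, -0.1841, 0.1774]
eef_rot: [-0.0, 0.67, 0.742, -0.0]
force: [0.2, 0.6, -2.6]
finger_gap: 0.0226
t 11.725 pos [ 0.5016 -0.1841  0.1774] yawY 0.1019 z [-1.e-03 -1.e-04 -1.e+00] F [ 0.25  0.56 -2.59] T [-0.02  0.12 -0.  ] gap 0.0226 q [ 0.55  0.56 -0.38  1.89  0.29  0.75  0.11]
W2 dp [-0.1971 -0.0102 -0.0024] turn [-0.0003  0.     -0.0048]
W3 dp [-0.2053  0.0694 -0.0025] turn [-0.0003  0.     -0.0048]
```

```bash
python3 -m pendant '[{"gripper":10,"dp":[-0.05,0.01,0],"turn":[0,0,-0.001]},{"gripper":10,"dp":[-0.1,0.025,0],"turn":[0,0,-0.003]},{"gripper":10,"dp":[-0.15,0.045,0],"turn":[0,0,-0.004]},{"gripper":10,"dp":[-0.19,0.06,0],"turn":[0,0,-0.005]},{"gripper":10,"dp":[-0.205,0.07,0],"turn":[0,0,-0.005]},{"gripper":10,"dp":[-0.205,0.07,0.03],"turn":[0,0,-0.005]},{"gripper":10,"dp":[-0.205,0.07,0.07],"turn":[0,0,-0.005]},{"gripper":10,"dp":[-0.205,0.07,0.1],"turn":[0,0,-0.005]},{"gripper":10,"dp":[-0.205,0.07,0.1],"turn":[0,0,-0.005]}]' ; python3 - <<'E'
from h import *
st();w=world(RE,(-.06,.002,0))[0];to(w[0],w[1],.1515,.117,'W3')
f=[eyes.grab_frame(n) for n in("side","top")]
cv2.imwrite("pics/g6s.png",f[0]);cv2.imwrite("pics/g6t.png",f[1])
a=cv2.resize(f[0][205:305,275:375],(400,400),interpolation=2); b=cv2.resize(f[1][150:250,300:400],(400,400),interpolation=2); cv2.imwrite("pics/g6.png",np.hstack([a,b]))
E
```

```text
clock: 12.85
eef_pos: [0.5245, -0.2313, 0.1518]
eef_rot: [-0.001, 0.664, 0.748, -0.0]
force: [0.2, 0.4, -2.8]
finger_gap: 0.0228
t 12.85 pos [ 0.5245 -0.2313  0.1518] yawY 0.1185 z [-1.9e-03  8.0e-04 -1.0e+00] F [ 0.18  0.43 -2.79] T [-0.03  0.1  -0.02] gap 0.0228 q [ 0.6   0.64 -0.37  1.81  0.32  0.75  0.18]
W3 dp [-0.0084 -0.0025  0.0014] turn [-0.0006 -0.0003  0.0005]
```

View pics/g6.png

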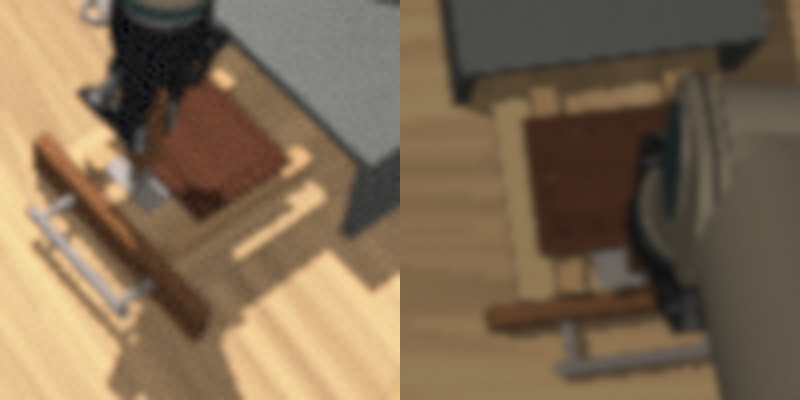

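```bash
python3 - <<'E'
from h import *
np.set_printoptions(precision=4,suppress=True)
T=lambda u,v:("top",(300+u/4-.4,150+v/4-.4)); S=lambda u,v:("side",(275+u/4-.4,205+v/4-.4))
a,b=.05,.065
o=[(T(128,120),(a,b)),(T(145,255),(-a,b)),(S(289,160),(a,-b)),(S(203,217),(-a,-b))]
def f(p): return np.concatenate([proj(n,world(p,(x,y,.096)))[0]-q for (n,q),(x,y) in o])
s=least_squares(f,[.584,-.23,.1]);print(s.x,s.fun.round(1))
c,sn=np.cos(RE[2]),np.sin(RE[2]);d=s.x[:2]-RE[:2];print("panel in rest frame",d@[c,sn],d@[-sn,c],s.x[2]-RE[2])
# tray battens' front/rear ends now
bt=unproj(*T(160,290),.072),unproj(*T(140,90),.072);print(bt)
tcp=sensors.sense()["eef_pos"][:2]-RE[:2];print("tcp in rest",tcp@[c,sn],tcp@[-sn,c])
# blade visible edge: left rear corner at top (192,252),(200,288)
p=[unproj(*T(u,v),.088)[:2]-RE[:2] for u,v in((192,252),(200,288))];print([ (q@[c,sn],q@[-sn,c]) for q in p])
E
```

```text
[ 0.5843 -0.2239  0.1012] [-0.9 -0.5 -0.3  0.6  1.4 -0.1 -0.6  1.2]
panel in rest frame 0.0008899755748090528 0.005076641405589573 -0.00581990993036377
(array([ 0.5072, -0.1774,  0.072 ]), array([ 0.6525, -0.1685,  0.072 ]))
tcp in rest -0.05862650934531856 0.0036697902591290863
[(np.float64(-0.048535751850504856), np.float64(0.03516553304025512)), (np.float64(-0.07455127185264533), np.float64(0.033275005375917266))]
```

```bash
python3 -m pendant '[{"gripper":10,"dp":[-0.008,0,0.01],"turn":[0,0,0]},{"gripper":10,"dp":[-0.016,0,0.025],"turn":[0,0,0]},{"gripper":10,"dp":[-0.016,0,0.038],"turn":[0,0,0]},{"gripper":10,"dp":[-0.016,0,0.045],"turn":[0,0,0]},{"gripper":10,"dp":[-0.016,0,0.052],"turn":[0,0,0]},{"gripper":10,"dp":[-0.016,0,0.058],"turn":[0,0,0]},{"gripper":10,"dp":[-0.016,0,0.064],"turn":[0,0,0]},{"gripper":10,"dp":[-0.016,0,0.07],"turn":[0,0,0]},{"gripper":10,"dp":[-0.016,0,0.076],"turn":[0,0,0]},{"gripper":10,"dp":[-0.016,0,0.082],"turn":[0,0,0]}]' ;  python3 -m pendant '[{"gripper":10,"dp":[0,0,0.005],"turn":[0,0,0]},{"gripper":10,"dp":[0,0,0.012],"turn":[0,0,0]},{"gripper":10,"dp":[0,0,0.014],"turn":[0,0,0]},{"gripper":10,"dp":[0,0,0.014],"turn":[0,0,0]}]'; python3 - <<'E'
from h import *
F=[]
st()
for i in range(3):
    f=[eyes.grab_frame(n) for n in("side","top")]; F.append(sensors.sense()["force"])
print(np.mean(F,0))
cv2.imwrite("pics/g7s.png",f[0]);cv2.imwrite("pics/g7t.png",f[1])
g=cv2.imread("pics/g6s.png")
for n,(y,x,h,w) in {"side":(205,275,100,100)}.items():
    a=cv2.imread("pics/g6s.png")[230:262,310:350]; 
    big=f[0][220:275,300:360]; m=cv2.matchTemplate(big,a,cv2.TM_CCOEFF_NORMED); print(cv2.minMaxLoc(m)[1:], "expected 10,10 + shift")
E
```

```text
clock: 14.2
eef_pos: [0.5258, -0.2357, 0.1323]
eef_rot: [0.0, 0.664, 0.748, 0.0]
force: [0.3, 0.0, -1.7]
finger_gap: 0.0224
clock: 14.7
eef_pos: [0.5257, -0.2357, 0.1288]
eef_rot: [-0.0, 0.664, 0.748, -0.0]
force: [-0.6, 0.3, -2.4]
finger_gap: 0.0229
t 14.7 pos [ 0.5257 -0.2357  0.1288] yawY 0.118 z [-1.e-04  0.e+00 -1.e+00] F [-0.6   0.26 -2.35] T [-0.01 -0.01 -0.03] gap 0.0229 q [ 0.6   0.68 -0.35  1.82  0.34  0.71  0.18]
[-0.26280552 -0.34293024 -1.51770251]
(0.805134654045105, (0, 22), (9, 12)) expected 10,10 + shift
```

```bash
python3 -m pendant '[{"gripper":10,"dp":[0,-0.02,0],"turn":[0,0,0]},{"gripper":10,"dp":[0,-0.06,0],"turn":[0,0,0]},{"gripper":10,"dp":[0,-0.11,0],"turn":[0,0,0]},{"gripper":10,"dp":[0,-0.14,0],"turn":[0,0,0]},{"gripper":10,"dp":[0,-0.14,0],"turn":[0,0,0]}]'; python3 - <<'E'
from h import *
st()
f=[eyes.grab_frame(n) for n in("side","top")]
cv2.imwrite("pics/g8s.png",f[0]);cv2.imwrite("pics/g8t.png",f[1])
for n,(y,x,h,w) in {"s":(238,322,20,22),"t":(183,333,20,14)}.items():
    a=cv2.imread(f"pics/g7{n}.png")[y:y+h,x:x+w]; b=cv2.imread(f"pics/g8{n}.png")[y-6:y+h+6,x-6:x+w+6]
    m=cv2.matchTemplate(b,a,cv2.TM_CCOEFF_NORMED); print(n,cv2.minMaxLoc(m)[1],np.array(cv2.minMaxLoc(m)[3])-6)
E
```

```text
clock: 15.62
eef_pos: [0.4901, -0.2403, 0.1289]
eef_rot: [-0.0, 0.665, 0.747, -0.0]
force: [-0.4, 0.7, -2.3]
finger_gap: 0.0231
t 15.625 pos [ 0.4901 -0.2403  0.1289] yawY 0.1171 z [-5.e-04 -2.e-04 -1.e+00] F [-0.41  0.67 -2.28] T [ 0.    0.04 -0.03] gap 0.0231 q [ 0.64  0.64 -0.35  1.9   0.34  0.66  0.19]
s 0.8895472288131714 [0 0]
t 0.9963703155517578 [0 0]
```

The panel didn't move (0 px shift), and no load is left on the blade. I'll finish the withdrawal.

```bash
python3 -m pendant '[{"gripper":10,"dp":[0,-0.06,0],"turn":[0,0,0]},{"gripper":10,"dp":[0,-0.14,0],"turn":[0,0,0]},{"gripper":10,"dp":[0,-0.24,0],"turn":[0,0,0]},{"gripper":10,"dp":[0,-0.34,0],"turn":[0,0,0]},{"gripper":10,"dp":[0,-0.42,0],"turn":[0,0,0]},{"gripper":10,"dp":[0,-0.47,0],"turn":[0,0,0]},{"gripper":10,"dp":[0,-0.47,0],"turn":[0,0,0]},{"gripper":10,"dp":[0,-0.47,-0.1],"turn":[0,0,0]},{"gripper":10,"dp":[0,-0.47,-0.2],"turn":[0,0,0]},{"gripper":10,"dp":[0,-0.47,-0.2],"turn":[0,0,0]}]'; python3 - <<'E'
from h import *
st()
to(.4815,-.0215,.178,-.045,"above"); to(.4815,-.0215,.067,-.045,"down")
f=[eyes.grab_frame(n) for n in("side","top")]
cv2.imwrite("pics/g9s.png",f[0]);cv2.imwrite("pics/g9t.png",f[1])
for n,(y,x,h,w) in {"s":(238,322,20,22),"t":(183,333,20,14)}.items():
    a=cv2.imread(f"pics/g7{n}.png")[y:y+h,x:x+w]; b=cv2.imread(f"pics/g9{n}.png")[y-6:y+h+6,x-6:x+w+6]
    m=cv2.matchTemplate(b,a,cv2.TM_CCOEFF_NORMED); print(n,cv2.minMaxLoc(m)[1],np.array(cv2.minMaxLoc(m)[3])-6)
E
```

```text
clock: 16.98
eef_pos: [0.3765, -0.2542, 0.1802]
eef_rot: [0.002, 0.664, 0.748, 0.001]
force: [0.3, -0.2, -2.3]
finger_gap: 0.023
t 16.975 pos [ 0.3765 -0.2542  0.1802] yawY 0.1186 z [ 0.0046 -0.0022 -1.    ] F [ 0.34 -0.25 -2.29] T [ 0.01  0.07 -0.  ] gap 0.023 q [ 0.83  0.46 -0.42  2.1   0.3   0.64  0.33]
above dp [0.8747 0.527  0.0087] turn [0.0014 0.0008 0.0521]
down dp [0.8759 0.5251 0.4527] turn [0.0014 0.0008 0.0521]
s 0.890251636505127 [0 0]
t 0.9961798191070557 [0 0]
```

```bash
python3 -m pendant '[{"gripper":10,"dp":[0.15,0,0],"turn":[0,0,0.01]},{"gripper":10,"dp":[0.32,0,0],"turn":[0,0,0.02]},{"gripper":10,"dp":[0.5,0.1,0],"turn":[0,0,0.03]},{"gripper":10,"dp":[0.68,0.25,0],"turn":[0,0,0.04]},{"gripper":10,"dp":[0.82,0.4,0],"turn":[0,0,0.05]},{"gripper":10,"dp":[0.875,0.5,0.1],"turn":[0,0,0.052]},{"gripper":10,"dp":[0.875,0.526,0.2],"turn":[0,0,0.052]},{"gripper":10,"dp":[0.875,0.526,0.3],"turn":[0.001,0.001,0.052]},{"gripper":10,"dp":[0.875,0.526,0.38],"turn":[0.001,0.001,0.052]},{"gripper":10,"dp":[0.875,0.526,0.4],"turn":[0.001,0.001,0.052]}]';python3 -m pendant '[{"gripper":10,"dp":[0,0,0],"turn":[0,0,0]},{"gripper":10,"dp":[0,0,0.01],"turn":[0,0,0]}]'; python3 - <<'E'
from h import *
st(); to(.4815,-.0215,.067,-.045,"down")
E
```

```text
clock: 18.32
eef_pos: [0.4776, -0.0207, 0.0767]
eef_rot: [-0.004, 0.723, 0.691, -0.002]
force: [-0.3, 0.4, -1.3]
finger_gap: 0.0229
clock: 18.58
eef_pos: [0.4798, -0.0209, 0.0769]
eef_rot: [-0.002, 0.723, 0.691, 0.0]
force: [0.3, 0.2, -1.8]
finger_gap: 0.0225
t 18.575 pos [ 0.4798 -0.0209  0.0769] yawY -0.0454 z [-0.0017  0.0031 -1.    ] F [ 0.34  0.17 -1.85] T [-0.02  0.02 -0.01] gap 0.0225 q [ 0.16  0.66 -0.25  2.11  0.38  0.42 -0.43]
down dp [-0.0022  0.0071  0.0394] turn [-0.0006 -0.001  -0.0001]
```

```bash
python3 -m pendant '[{"gripper":10,"dp":[0,0.006,0.016],"turn":[-0.001,-0.001,0]},{"gripper":10,"dp":[0,0.006,0.026],"turn":[-0.001,-0.001,0]},{"gripper":10,"dp":[0,0.006,0.034],"turn":[-0.001,-0.001,0]},{"gripper":10,"dp":[0,0.006,0.038],"turn":[-0.001,-0.001,0]},{"gripper":10,"dp":[0,0.006,0.038],"turn":[-0.001,-0.001,0]}]'; python3 -c "
from h import *
st()"
```

```text
clock: 19.2
eef_pos: [0.4806, -0.0211, 0.0676]
eef_rot: [0.0, 0.723, 0.691, -0.0]
force: [-1.8, 0.8, 7.4]
finger_gap: 0.0231
t 19.2 pos [ 0.4806 -0.0211  0.0676] yawY -0.0453 z [ 3.e-04 -7.e-04 -1.e+00] F [-1.82  0.85  7.4 ] T [ 0.01  0.48 -0.03] gap 0.0231 q [ 0.14  0.68 -0.23  2.11  0.39  0.4  -0.45]
```

```bash
python3 -m pendant '[{"gripper":26,"dp":[0,0,0],"turn":[0,0,0]},{"gripper":30,"dp":[0,0,0],"turn":[0,0,0]},{"gripper":45,"dp":[0,0,0],"turn":[0,0,0]},{"gripper":85,"dp":[0,0,0],"turn":[0,0,0]},{"gripper":85,"dp":[0,0,0],"turn":[0,0,0]},{"gripper":85,"dp":[0,0,0],"turn":[0,0,0]},{"gripper":85,"dp":[0,0,-0.1],"turn":[0,0,0]},{"gripper":85,"dp":[0,0,-0.25],"turn":[0,0,0]},{"gripper":85,"dp":[0,0,-0.45],"turn":[0,0,0]},{"gripper":85,"dp":[0,0,-0.5],"turn":[0,0,0]}]' 40; python3 - <<'E'
from h import *
st()
B=world(RE,(-.126,0,0))[0];print("bar",B)
w=world(RE,(-.176,0,0))[0];print(w)
to(w[0],w[1],.192,.107,"front hi"); to(w[0],w[1],.02,.107,"front lo")
E
```

```text
clock: 20.45
eef_pos: [0.4823, -0.0209, 0.1945]
eef_rot: [0.002, 0.723, 0.691, 0.002]
force: [0.2, -0.0, 0.5]
finger_gap: 0.0849
t 20.45 pos [ 0.4823 -0.0209  0.1945] yawY -0.0455 z [ 5.1e-03 -4.0e-04 -1.0e+00] F [ 0.15 -0.    0.53] T [-0.02  0.04  0.05] gap 0.0849 q [ 0.26  0.46 -0.38  2.01  0.26  0.71 -0.33]
bar [ 0.4587206  -0.24245629  0.        ]
[ 0.40900655 -0.24779609  0.        ]
front hi dp [-0.9201 -0.2515  0.009 ] turn [ 0.0016  0.0002 -0.0486]
front lo dp [-0.92   -0.2551  0.697 ] turn [ 0.0016  0.0002 -0.0486]
```

```bash
python3 -m pendant '[{"gripper":40,"dp":[-0.2,-0.08,0],"turn":[0,0,-0.01]},{"gripper":0,"dp":[-0.42,-0.15,0],"turn":[0,0,-0.02]},{"gripper":0,"dp":[-0.65,-0.25,0],"turn":[0,0,-0.035]},{"gripper":0,"dp":[-0.85,-0.255,0],"turn":[0,0,-0.0485]},{"gripper":0,"dp":[-0.92,-0.255,0.05],"turn":[0.001,0,-0.0485]},{"gripper":0,"dp":[-0.92,-0.255,0.25],"turn":[0.001,0,-0.0485]},{"gripper":0,"dp":[-0.92,-0.255,0.45],"turn":[0.001,0,-0.0485]},{"gripper":0,"dp":[-0.92,-0.255,0.6],"turn":[0.001,0,-0.0485]},{"gripper":0,"dp":[-0.92,-0.255,0.697],"turn":[0.001,0,-0.0485]},{"gripper":0,"dp":[-0.92,-0.255,0.697],"turn":[0.001,0,-0.0485]}]'; python3 - <<'E'
from h import *
st()
w=world(RE,(-.146,0,0))[0];to(w[0],w[1],.019,.107,"near touch");w=world(RE,(.02,0,0))[0];to(w[0],w[1],.019,.107,"near shut")
E
```

```text
clock: 21.7
eef_pos: [0.4051, -0.2459, 0.0156]
eef_rot: [-0.004, 0.668, 0.745, -0.002]
force: [-1.0, -0.3, 0.0]
finger_gap: -0.0002
t 21.7 pos [ 0.4051 -0.2459  0.0156] yawY 0.1089 z [-0.0079  0.0023 -1.    ] F [-0.98 -0.29  0.04] T [-0.01 -0.   -0.01] gap -0.0002 q [ 0.61  0.77 -0.19  2.14  0.51  0.28  0.09]
near touch dp [-0.0094  0.1344 -0.0148] turn [-0.0024 -0.001   0.0006]
near shut dp [-0.0107  0.7984 -0.0198] turn [-0.0024 -0.001   0.0006]
```

```bash
python3 -m pendant '[{"gripper":0,"dp":[-0.01,0.05,-0.015],"turn":[-0.002,-0.001,0]},{"gripper":0,"dp":[-0.01,0.09,-0.015],"turn":[-0.002,-0.001,0]},{"gripper":0,"dp":[-0.01,0.115,-0.015],"turn":[-0.002,-0.001,0]},{"gripper":0,"dp":[-0.01,0.135,-0.015],"turn":[-0.002,-0.001,0]},{"gripper":0,"dp":[-0.01,0.155,-0.015],"turn":[-0.002,-0.001,0]},{"gripper":0,"dp":[-0.01,0.18,-0.015],"turn":[-0.002,-0.001,0]},{"gripper":0,"dp":[-0.01,0.21,-0.015],"turn":[-0.002,-0.001,0]},{"gripper":0,"dp":[-0.01,0.25,-0.015],"turn":[-0.002,-0.001,0]},{"gripper":0,"dp":[-0.01,0.29,-0.015],"turn":[-0.002,-0.001,0]},{"gripper":0,"dp":[-0.01,0.33,-0.015],"turn":[-0.002,-0.001,0]}]'; python3 - <<'E'
from h import *
st()
w=world(RE,(.02,0,0))[0];to(w[0],w[1],.019,.107,"near shut")
E
```

```text
clock: 22.95
eef_pos: [0.4881, -0.2418, 0.0213]
eef_rot: [0.002, 0.669, 0.744, -0.001]
force: [-3.5, 0.2, 6.2]
finger_gap: 0.0003
t 22.95 pos [ 0.4881 -0.2418  0.0213] yawY 0.1064 z [ 0.0013 -0.0031 -1.    ] F [-3.47  0.23  6.24] T [-0.11  0.54  0.02] gap 0.0003 q [ 0.57  0.81 -0.25  1.96  0.46  0.43  0.08]
near shut dp [0.0104 0.4668 0.0097] turn [ 0.0003  0.001  -0.0002]
```

```bash
python3 -m pendant '[{"gripper":0,"dp":[0.01,0.04,0],"turn":[0,0,0]},{"gripper":0,"dp":[0.01,0.08,0],"turn":[0,0,0]},{"gripper":0,"dp":[0.01,0.12,0],"turn":[0,0,0]},{"gripper":0,"dp":[0.01,0.16,0],"turn":[0,0,0]},{"gripper":0,"dp":[0.01,0.2,0],"turn":[0,0,0]},{"gripper":0,"dp":[0.01,0.24,0],"turn":[0,0,0]},{"gripper":0,"dp":[0.01,0.28,0],"turn":[0,0,0]},{"gripper":0,"dp":[0.01,0.31,0],"turn":[0,0,0]},{"gripper":0,"dp":[0.01,0.33,0],"turn":[0,0,0]},{"gripper":0,"dp":[0.01,0.34,0],"turn":[0,0,0]}]'; python3 -m pendant '[{"gripper":0,"dp":[0,0.01,0],"turn":[0,0,0]},{"gripper":0,"dp":[0,0.02,0],"turn":[0,0,0]},{"gripper":0,"dp":[0,0.03,0],"turn":[0,0,0]}]'; python3 - <<'E'
from h import *
st()
w=world(RE,(.009,0,0))[0];to(w[0],w[1],.019,.107,"near shut")
E
```

```text
clock: 24.2
eef_pos: [0.5733, -0.2294, 0.0213]
eef_rot: [0.002, 0.668, 0.744, 0.0]
force: [-2.5, -1.0, 0.4]
finger_gap: 0.0
clock: 24.58
eef_pos: [0.5804, -0.2288, 0.0213]
eef_rot: [0.002, 0.668, 0.744, 0.0]
force: [-3.0, -0.1, -0.7]
finger_gap: -0.0001
t 24.575 pos [ 0.5804 -0.2288  0.0213] yawY 0.1072 z [ 0.0028 -0.0023 -1.    ] F [-3.02 -0.14 -0.71] T [0.03 0.56 0.03] gap -0.0001 q [ 0.5   0.88 -0.29  1.73  0.41  0.59  0.08]
near shut dp [-0.0024  0.0502  0.0093] turn [0.0008 0.0008 0.0001]
```

```bash
for i in 1 2; do python3 -m pendant '[{"gripper":0,"dp":[0,0.01,0],"turn":[0,0,0]},{"gripper":0,"dp":[0,0.02,0],"turn":[0,0,0]}]' | grep -E "pos|force"; done;  python3 -m pendant '[{"gripper":0,"dp":[0,0.008,0],"turn":[0,0,0]}]' | grep -E "pos|force"
```

```text
eef_pos: [0.5855, -0.2283, 0.0213]
force: [-1.9, 0.5, 0.5]
eef_pos: [0.5905, -0.2278, 0.0213]
force: [-2.6, 1.6, -0.3]
eef_pos: [0.5926, -0.2277, 0.0214]
force: [-2.6, 2.2, 1.0]
```

```bash
python3 -m pendant '[{"gripper":0,"dp":[0,0.007,0],"turn":[0,0,0]}]' | grep -E "pos|force"; python3 -m pendant '[{"gripper":0,"dp":[0,0.006,0],"turn":[0,0,0]}]' | grep -E "pos|force"
```

```text
eef_pos: [0.5943, -0.2275, 0.0214]
force: [-2.8, 1.9, -0.3]
eef_pos: [0.5957, -0.2275, 0.0214]
force: [-2.9, 1.1, -0.1]
```

```bash
python3 -m pendant '[{"gripper":0,"dp":[0,0.006,0],"turn":[0,0,0]}]' | grep -E "pos|force"; python3 -m pendant '[{"gripper":0,"dp":[0,0.006,0],"turn":[0,0,0]}]' | grep -E "pos|force";python3 -m pendant '[{"gripper":0,"dp":[0,0.006,0],"turn":[0,0,0]}]' | grep -E "pos|force"
```

```text
eef_pos: [0.5972, -0.2273, 0.0214]
force: [-1.4, 1.3, 0.0]
eef_pos: [0.5987, -0.2272, 0.0214]
force: [-2.1, 0.6, -0.4]
eef_pos: [0.5991, -0.2271, 0.0213]
force: [-6.0, 0.6, 2.0]
```

```bash
python3 -m pendant '[{"gripper":0,"dp":[0,0.005,0],"turn":[0,0,0]}]' | grep -E "pos|force"; python3 -m pendant '[{"gripper":0,"dp":[0,0.003,0],"turn":[0,0,0]}]' | grep -E "pos|force"
```

```text
eef_pos: [0.5992, -0.2272, 0.0213]
force: [-7.6, 1.6, 5.6]
eef_pos: [0.5993, -0.2271, 0.0213]
force: [-10.1, 1.8, 5.1]
```

The tray is on its stop: 10 N and no further motion. Backing off and raising.

```bash
python3 -m pendant '[{"gripper":0,"dp":[0,-0.02,0],"turn":[0,0,0]},{"gripper":0,"dp":[0,-0.1,0],"turn":[0,0,0]},{"gripper":0,"dp":[0,-0.3,0],"turn":[0,0,0]},{"gripper":0,"dp":[0,-0.5,-0.05],"turn":[0,0,0]},{"gripper":0,"dp":[0,-0.6,-0.2],"turn":[0,0,0]},{"gripper":0,"dp":[-0.2,-0.65,-0.4],"turn":[0,0,0]},{"gripper":0,"dp":[-0.4,-0.65,-0.6],"turn":[0,0,0]},{"gripper":0,"dp":[-0.6,-0.65,-0.8],"turn":[0,0,0]},{"gripper":0,"dp":[-0.6,-0.65,-0.8],"turn":[0,0,0]},{"gripper":0,"dp":[-0.6,-0.65,-0.8],"turn":[0,0,0]}]'; python3 - <<'E'
from h import *
st()
f=[eyes.grab_frame(n) for n in("side","top")]
cv2.imwrite("pics/g10s.png",f[0]);cv2.imwrite("pics/g10t.png",f[1])
a=cv2.resize(f[0][130:310,200:420],(400,327),interpolation=2); b=cv2.resize(f[1][80:260,240:420],(400,400),interpolation=2); a=cv2.copyMakeBorder(a,0,73,0,0,0); cv2.imwrite("pics/g10.png",np.hstack([a,b]))
E
```

```text
clock: 27.32
eef_pos: [0.4573, -0.3958, 0.2233]
eef_rot: [0.006, 0.67, 0.743, 0.0]
force: [0.1, 1.1, -1.0]
finger_gap: 0.0
t 27.325 pos [ 0.4573 -0.3958  0.2233] yawY 0.1036 z [ 0.0086 -0.0072 -0.9999] F [ 0.14  1.13 -0.99] T [0.01 0.02 0.  ] gap 0.0 q [ 0.95  0.6  -0.46  1.66  0.31  0.94  0.48]
```

View pics/g10.png

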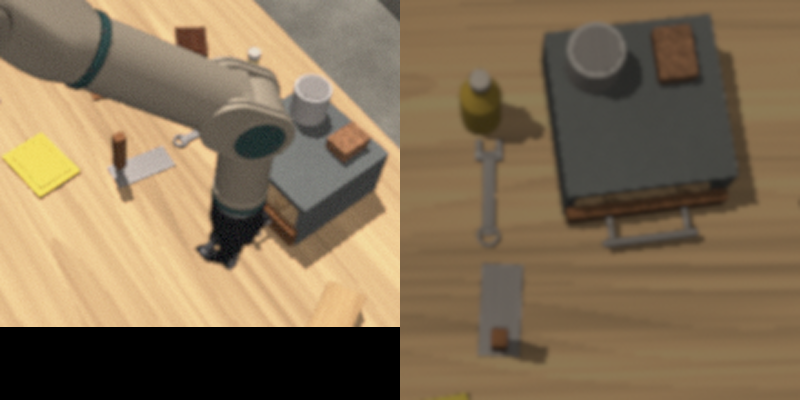

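The top view shows the tray shut: its front board is against the cabinet at (645,203), the bar is at (655,235), and no part of the panel sticks out. The spatula lies flat at (500,310), and the wrench and glue are where they were.

```bash
python3 -m pendant '[{"gripper":0,"dp":[0,0,0],"turn":[0,0,0]},{"gripper":0,"dp":[0,0,0],"turn":[0,0,0]}]' | head -1; python3 -c "
from h import *
ticket.sign_off(); st()"
```

```text
clock: 27.68
the job is handed in; nothing more can be done
the job is handed in; nothing more can be done
```

I handed the job in at about 27.7 s. The panel went from the stand to the tray's two battens on the spatula, the spatula is back flat on the bench where it started, and the tray is shut.

- **Panel:** In the air, just before I lowered it, the panel measured within about 1 mm of the rest point along the tray and 5 mm to +y. I corrected 4 mm of that offset. It did not shift in the pictures while I drew the blade out.
- **Tray:** It stopped moving when the push force rose to 10 N, after sliding at about 3 N. The final top view shows it closed with no part of the panel sticking out.
- **Bench:** The spatula, wrench and glue look undisturbed in that view. The arm hides part of the side view, and I did not check the other bystanders.
- **Not seen directly:** With the tray shut I could not see the panel itself. That it lies level inside rests on the pictures taken while the tray was still out and on the unobstructed push.
- **Checks that disagreed:** One image-matching check just after lowering was inconclusive, because the match window was partly covered. An upward force of about 6 N showed briefly during the push and I did not explain it. It was back near zero by the next reading, and about 5 N showed again when the tray met its stop.

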